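# Contact-test a row of battery packs

## Robot

A 7-joint arm with a two-finger parallel gripper is mounted at the origin on a cart in front of the work surface, level with it; the furniture and walls round the work are solid. World frame = base frame: x ahead of the robot, y to its left, z up, the work surface at z = 0. Lengths are in m, angles in rad, forces in N, time in s.
With the tool pointing down it reaches from about 0.4 to 0.9 m from the base axis. Payload 5.5 kg.
Tool frame: the origin (TCP) lies midway between the tips of the shut fingers; the grasp point (between the pads) lies 19 mm behind it; z points along the fingers, y is the line along which they close (so a half turn about z gives the same grasp; the last joint's range is limited). The gripper opens to 85 mm and grips with 20 to 120 N. Pads are 22 mm wide; open, the fingers measure 114 mm over their backs; the gripper's body (76 mm by 85 mm) begins 54 mm behind the grasp point. The pads swing forward as they close: fully open they stand 13 mm farther back than shut.
Start: joints at [1.546, 0.501, -0.427, 1.55, 0.221, 1.138, -0.21], TCP at [0.185, -0.623, 0.203] pointing down, gripper open.
Joint ranges: [-2.88, 2.88], [-0.31, 2.03], [-1.54, 1.56], [0.2, 2.42], [-1.41, 4.55], [0.19, 2.02], [-2.57, 2.57]. Speed limits (rad/s): [2.57, 2.57, 3.14, 3.14, 3.14, 3.14, 3.14].

## Interface

Orientations are given as a unit quaternion [x, y, z, w].
In Python, from plant import monitor, eyes, ticket gives the robot as it stands.
- The arm moves only by the shell command python3 -m creep 'ROWS' [FORCE]. ROWS is JSON, a list of rows, each a list of 3 entries, a list of its own where there are three numbers: the shift along the tool's x, y, z as a fraction of full scale, then the turn, a rotation vector about the tool's x, y, z as a fraction of full scale, then the opening, from -1 (shut) to 1 (fully open). In form: [[[tx, ty, tz], [wx, wy, wz], hand], ...]. A call has 1 to 10 rows; each row shifts and turns the commanded pose from where the row before left it, along the tool's axes as they then stand; what a row does not reach is not made up. Full scale, the value 1, is 0.02 m for a shift and 8 degrees for a turn. A row lasts 1/10 s, in which the tool goes at most 50 mm and 8.59 degrees, less where a joint would pass 70% of its speed; a pose out of reach is approached as far as the arm can. A call with a number of a shift or a turn outside -1 to 1 is refused whole. A call with a gripper value outside its range is refused whole. The fingers move at their own pace and stop on an object; FORCE is the grip in N (left out, the last holds). Time passes only in rows, so rows that do not move let the fingers close. It gives the time, the measured TCP pose, the force, the opening and the grip force at its end, in the units of the state.
- monitor.observe(): the state, without advancing time (a new reading comes with each control period).
- eyes.get_image(name): name is "side" or "top"; returns the picture (480x640x3 uint8, blue, green, red); there is no depth.
- eyes.calibration(name): a dict with "fx", "fy", "cx", "cy" (pixels), "view" (4x4, takes a point from world to camera coordinates). Camera axes: x right, y up, looking along -z (the intrinsics and any distortion apply to the point x, -y, -z); pixel columns grow to the right and rows downward; lengths in m; the calibration is good to about 2 mm. A picture is of the moment at which its call begins. calibration takes no time and is no camera call.
- ticket.sign_off(): hands the job in; it is judged then, once.
The state is a dict: "time_s": time; "q": joint angles; "joint_velocities": joint speeds; "tau": joint torques, N m; "tool_pos": TCP position; "tool_rot": TCP orientation; "force": force on the tool from outside, world axes, zero at the start; "moment": the same for the moment, N m; "opening": finger opening in m; "finger_force": force on a finger pad.
Only numpy, scipy, OpenCV 4.12 (cv2) and the standard library are available. Lean on these libraries where they do the work, as an engineer would, in place of code of your own. Each camera call takes 0.05 s, during which the arm holds its last target. There are 200 camera calls.

## Task

Test the good battery packs in the lever press: lay the two flat packs from the desk in the tray's empty bays, side by side with the one already there and with their brass terminals at the far end like its own, and push the tray fully home under the contact head. Then pull the lever down until it is level and keep holding it there as you finish, because it springs up if let go; do not pull it on to its bottom stop, which would crush the contact pins. Leave the swollen pack and everything else on the desk where it is.

Things in the scene. Friction and masses are not known exactly. Their poses are not given: they have to be found in the camera images.
- press: fixed hand-lever contact test press: grey base plate (top at z = 0.018, x -0.239 to 0.036, y +-0.095) with a gate of two side plates and a top bridge over its far end (x +-0.034, y +-0.096, 167 mm high). Origin on the desk under the middle of the gate; +x points to its back (the tray slides in along +x), +y to its left, z up
- tray (a joint): travel of the sliding tray (black floor, low grey walls) in m: 0 = drawn out towards the robot (start), 0.125 = fully home under the gate. Moves along the press's +x; about 1.5 N of friction, no spring
- tray_pull (a point): middle of the upright steel pull plate at the tray's front, 12 mm thick along x, 60 mm wide along y; its top edge is 10 mm above this point, the base plate 34 mm below. Axes as the press's. Behind it a flat neck 36 mm wide joins it to the tray, neck top 24 mm below this point
- bay_left (a point): centre of the left bay's floor, 30 mm above the desk; axes as the press's. Each bay is 60 mm long (press x) and 40 mm wide (press y) inside low walls: end lips 4 mm high and 5 mm thick, side ribs 4.5 mm high and 4 mm thick. The three bays stand side by side, 44 mm apart. This one is loaded at the start
- bay_middle (a point): centre of the floor of the middle bay, empty at the start; axes as the press's
- bay_right (a point): centre of the floor of the right bay, empty at the start; axes as the press's
- pins_left (a point): where the middle of a correctly seated pack's terminals lies in the left bay: 16 mm behind (+x) the bay centre, 14 mm above its floor; moves with the tray
- pins_middle (a point): the same for the middle bay
- pins_right (a point): the same for the right bay
- contact_head: steel crossbar in the gate with three spring contact blocks, one over each bay; the lever drives it straight down by rack and pinion, 20.7 mm per rad. Origin level with the free pin tips, 62 mm above the desk at rest. The pins meet seated packs at about lever = 0.88; their springs have 13.5 mm of stroke and bottom at about 1.53
- lever (a joint): hand lever in rad: 0 = at rest, raised and leaning forward (70 degrees above level, held up by its return spring), grows as the grip is pulled forward (press -x) and down; 1.22 = level; 1.54 = bottom stop with the contacts crushed. Takes about 2 N at the grip at first, 9 to 12 N at level; springs back when let go
- lever_grip: black round handgrip at the lever's end that turns freely on its pin, 16 mm in diameter, 66 mm long, pointing right from the lever arm; origin on its axis at mid length, y along it (press y); 30 mm free all round. At lever angle a it stands in the press frame at x = 0.020 - 0.160 cos(1.22 - a), y = -0.155, z = 0.128 + 0.160 sin(1.22 - a)
- pack_a: good battery pack: grey plastic slab 54 x 34 x 14 mm, 60 g, flat top with a blank white label; origin under its centre, x along its length to the terminal end (four small brass pads on top), y across, z up. Starts flat on the desk
- pack_b: another good pack, the same shape, size and axes as pack_a
- pack_swollen: a bad pack of the same case, its top swollen to a dome 24 mm high; axes as pack_a; lies on the desk among the good ones
- pack_loaded: good pack, as pack_a, already seated in the left bay
- pack_a_terminals (a point): middle of pack_a's terminals on its top face, 16 mm from its centre towards +x
- pack_b_terminals (a point): the same point of pack_b
- pack_loaded_terminals (a point): the same point of pack_loaded
- bits_cup: bystander: dark cylindrical pen cup, 62 mm across, 101 mm high; origin under its centre
- pry_stick: bystander: thin black plastic pry stick lying flat, 150 x 11 x 6 mm; origin under the middle

How it is judged:
On the way, in this order (a step that is already met when the one before it is completed fails the run):
1. all three packs lie seated side by side in the bays of the drawn-out tray, terminals at the far end, let go (distance between pack_loaded_terminals and pins_left below 0.007 m and angle between pack_loaded's own z axis and vertical below 0.06 rad and (((distance between pack_a_terminals and pins_middle below 0.007 m and angle between pack_a's own z axis and vertical below 0.06 rad) and (distance between pack_b_terminals and pins_right below 0.007 m and angle between pack_b's own z axis and vertical below 0.06 rad)) or ((distance between pack_b_terminals and pins_middle below 0.007 m and angle between pack_b's own z axis and vertical below 0.06 rad) and (distance between pack_a_terminals and pins_right below 0.007 m and angle between pack_a's own z axis and vertical below 0.06 rad))) and value of joint tray below 0.06 m and contact force between the fingers and pack_loaded below 0.3 N and contact force between the fingers and pack_a below 0.3 N and contact force between the fingers and pack_b below 0.3 N), for 0.2 s.
2. the loaded tray is fully home under the contact head (distance between pack_loaded_terminals and pins_left below 0.007 m and angle between pack_loaded's own z axis and vertical below 0.06 rad and (((distance between pack_a_terminals and pins_middle below 0.007 m and angle between pack_a's own z axis and vertical below 0.06 rad) and (distance between pack_b_terminals and pins_right below 0.007 m and angle between pack_b's own z axis and vertical below 0.06 rad)) or ((distance between pack_b_terminals and pins_middle below 0.007 m and angle between pack_b's own z axis and vertical below 0.06 rad) and (distance between pack_a_terminals and pins_right below 0.007 m and angle between pack_a's own z axis and vertical below 0.06 rad))) and value of joint tray above 0.121 m), for 0.2 s.
At the end, for the whole second after the job is handed in: Gripper still holds the grip (over 2 N), lever still and within 0.12 rad of level, contact head on each pack with over 1.5 N; tray home (over 0.121 m), three packs flat, terminals within 7 mm of their place in the bays; swollen pack within 15 mm, other things within 30 mm of their start (all of step 2 and value of joint lever between 1.1 and 1.34 rad and velocity of joint lever between -0.1 and 0.1 rad/s and contact force between contact_head and pack_loaded above 1.5 N and contact force between contact_head and pack_a above 1.5 N and contact force between contact_head and pack_b above 1.5 N and contact force between the fingers and lever_grip above 2 N and distance of pack_swollen from where it was at the start of the episode below 0.015 m and distance of each of bits_cup, pry_stick from where it was at the start of the episode below 0.03 m); the arm keeps its last pose, push and grip.
It fails at once if the lever is pulled to its bottom stop (over 1.46 rad), crushing the contact pins (value of joint lever above 1.46 rad).
It fails at once if the swollen pack is moved (15 mm) (distance of pack_swollen from where it was at the start of the episode above 0.015 m).
It fails at once if a bystander is knocked away (30 mm) (distance of any of bits_cup, pry_stick from where it was at the start of the episode above 0.03 m).
It also fails if it takes over 72 s, if anything falls off the work surface, if the arm or the gripper's body presses on something with over 40 N, if the wrist force passes 120 N, or if a joint passes its speed limit or range.

## Working session

There is one attempt and no reset: what is moved stays moved. The work goes in short steps, Python scripts to look and compute and a shell command to move; the robot and the scene stay as the last step left them, time stands still between calls to the robot, and variables do not carry over. Pictures are saved under pics/ and viewed, at most 10 in all, crops included, and the job is handed in when it is done.

```bash
ls; mkdir -p pics; python3 - <<'E'
from plant import monitor, eyes
import cv2,json
for n in("side","top"):
    cv2.imwrite(f"pics/{n}0.png",eyes.get_image(n)); c=eyes.calibration(n); print(n,c)
s=monitor.observe();print(s)
E
```

```text
pics
side {'fx': 547.4763271032524, 'fy': 547.4763271032524, 'cx': 315.82447370971744, 'cy': 242.0063797678962, 'view': array([[ 0.95664912, -0.29109181, -0.00938174, -0.42990244],
       [ 0.17973119,  0.56471148,  0.80547976, -0.35872648],
       [-0.22917058, -0.77224769,  0.59254902, -1.01868217],
       [ 0.        ,  0.        ,  0.        ,  1.        ]])}
top {'fx': 542.749901680254, 'fy': 542.749901680254, 'cx': 317.33726366766126, 'cy': 248.32218113916906, 'view': array([[-0.01231912, -0.99980617, -0.01535783,  0.25047033],
       [ 0.99815924, -0.01320806,  0.0591919 , -0.52567532],
       [-0.05938327, -0.01460037,  0.99812848, -1.32115007],
       [ 0.        ,  0.        ,  0.        ,  1.        ]])}
{'time_s': 0.1, 'q': array([ 1.54619431,  0.5017612 , -0.42681974,  1.55133515,  0.22074829,
        1.13831268, -0.210301  ]), 'joint_velocities': array([ 0.00109629, -0.00212762,  0.00017699, -0.00170007,  0.0009995 ,
       -0.00035859,  0.00042205]), 'tau': array([-1.16907485e-02, -5.70809519e+01, -5.83874077e+00, -2.81750929e+01,
        1.05308119e-02,  5.45397823e-03, -3.46036714e-06]), 'tool_pos': array([ 0.18429486, -0.62261861,  0.20186401]), 'tool_rot': array([ 9.89661254e-01,  1.43421807e-01, -7.09917135e-05, -8.84129865e-04]), 'force': array([-0.02878826, -0.93374037, -1.20690775]), 'moment': array([-0.00127975,  0.00243619,  0.02064799]), 'finger_force': 0.0, 'opening': 0.08525185196239549}
```

View pics/top0.png

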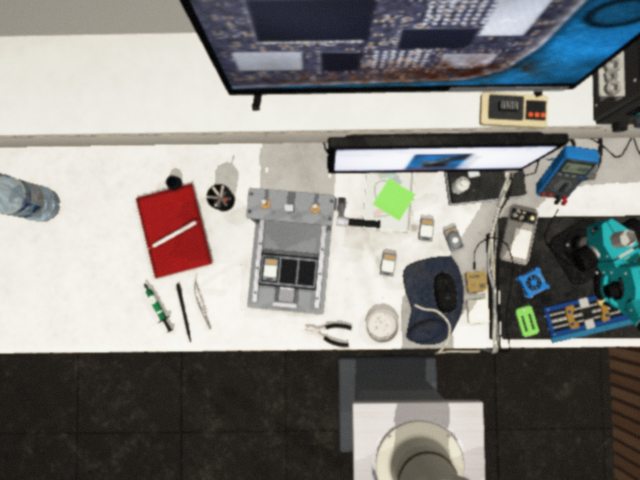

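View pics/side0.png

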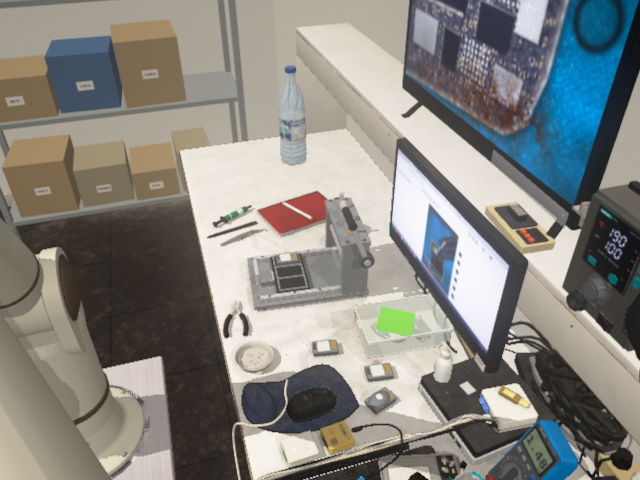

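The top view shows the press at about (290,250) with the left bay loaded at (270,268) and the other two bays black. The packs on the desk are at (388,262), (427,228) and (453,237). The last is domed in the side view at (380,400), so it's the swollen one. I'll zoom in next.

```bash
cat > h.py <<'E'
import numpy as np, cv2
from plant import monitor, eyes
from scipy.spatial.transform import Rotation as R
def ray(n,u,v):
    c=eyes.calibration(n);V=c["view"];d=np.array([(u-c["cx"])/c["fx"],-(v-c["cy"])/c["fy"],-1.])
    return -V[:3,:3].T@V[:3,3], V[:3,:3].T@d
def onz(n,u,v,z):
    o,d=ray(n,u,v);return o+d*(z-o[2])/d[2]
def pix(n,p):
    c=eyes.calibration(n);q=c["view"][:3,:3]@np.asarray(p)+c["view"][:3,3]
    return np.array([c["cx"]+c["fx"]*q[0]/-q[2],c["cy"]-c["fy"]*q[1]/-q[2]])
def two(uv1,uv2):
    (o,d),(p,e)=ray("top",*uv1),ray("side",*uv2)
    s=np.linalg.lstsq(np.c_[d,-e],p-o,rcond=None)[0]
    a,b=o+d*s[0],p+e*s[1];return (a+b)/2,np.linalg.norm(a-b)
E
python3 - <<'E'
import cv2,numpy as np
t=cv2.imread("pics/top0.png");s=cv2.imread("pics/side0.png")
a=cv2.resize(t[175:325,235:475],None,fx=3.3,fy=3.3,interpolation=cv2.INTER_CUBIC)
cv2.imwrite("pics/tc.png",a)
cv2.imwrite("pics/sc.png",cv2.resize(s[185:425,230:430],None,fx=2.5,fy=2.5,interpolation=cv2.INTER_CUBIC))
E
```

```text
(no output)
```

View pics/tc.png

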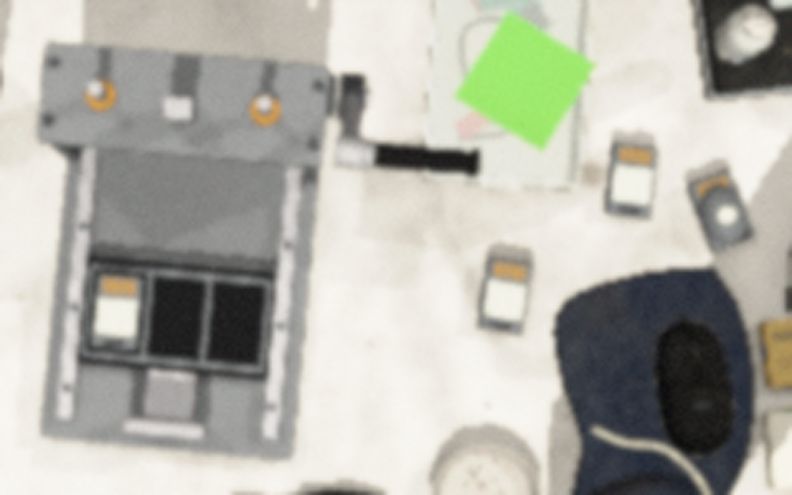

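View pics/sc.png

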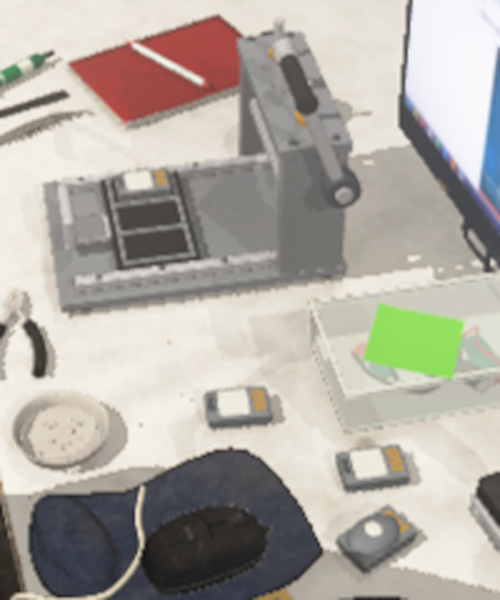

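The crop shows both good packs with brass at the far end (crop px (510,270) and (633,155)). The swollen one is beside them at (720,200), and a clear box with a green note stands at about (520,100). The grip runs from (375,155) to (478,160). Next I'll measure these.

```bash
cat > m.py <<'E'
from h import *
def blob(n,img,lo,hi,c,r):
    hsv=cv2.cvtColor(cv2.GaussianBlur(img,(3,3),0),cv2.COLOR_BGR2HSV);m=cv2.inRange(hsv,lo,hi)
    k=np.zeros_like(m);cv2.circle(k,c,r,255,-1);m&=k
    N,l,st,ce=cv2.connectedComponentsWithStats(m)
    if N<2: return None
    i=1+np.argmax(st[1:,4]);return ce[i],st[i,4]
def brass(n,img,c,r): return blob(n,img,(8,70,80),(28,255,255),c,r)
if __name__=="__main__":
    t=cv2.imread("pics/top0.png");s=cv2.imread("pics/side0.png")
    o=lambda u,v:(int(235+u/3.3),int(175+v/3.3)); q=lambda u,v:(int(230+u/2.5),int(185+v/2.5))
    for nm,ct,cs,z in(("near",o(510,270),q(260,400),.014),("far",o(633,155),q(393,460),.014),("loaded",o(119,287),q(160,178),.044),("swol",o(712,185),q(405,520),.016)):
        b=brass("top",t,ct,9);b2=brass("side",s,cs,11)
        print(nm,b,b2)
        if b and b2: print("  z-plane",onz("top",*b[0],z).round(4),onz("side",*b2[0],z).round(4),"two",two(b[0],b2[0]))
    # labels
    for nm,c,z in(("near",o(502,302),.014),("far",o(630,187),.014),("loaded",o(116,322),.044)):
        g=cv2.cvtColor(t,cv2.COLOR_BGR2GRAY);x,y=c;p=g[y-9:y+10,x-9:x+10];print(nm,"label\n",p)
E
python3 m.py
```

```text
near (array([389.05405405, 256.56756757]), np.int32(37)) (array([333. , 344.5]), np.int32(38))
  z-plane [0.5063 0.0672 0.014 ] [0.5075 0.0639 0.014 ] two (array([0.50741859, 0.06660766, 0.01111575]), np.float64(0.0019822517624471345))
far (array([427.13888889, 221.63888889]), np.int32(36)) (array([387.20833333, 368.45833333]), np.int32(48))
  z-plane [ 0.5915 -0.0285  0.014 ] [ 0.5926 -0.032   0.014 ] two (array([ 0.59284953, -0.029428  ,  0.01085907]), np.float64(0.002051221339404092))
loaded (array([270.52173913, 261.08695652]), np.int32(46)) (array([293.60869565, 255.56521739]), np.int32(23))
  z-plane [0.4978 0.3569 0.044 ] [0.4988 0.3532 0.044 ] two (array([0.49879327, 0.3569955 , 0.0411466 ]), np.float64(0.0017296023803932273))
swol (array([450. , 230.6]), np.int32(20)) (array([390.2, 394.6]), np.int32(15))
  z-plane [ 0.5683 -0.0838  0.016 ] [ 0.5718 -0.0958  0.016 ] two (array([ 0.5725788 , -0.08742011,  0.00493753]), np.float64(0.006779928609340641))
near label
 [[212 218 214 189 148 139 152 163 163 164 163 165 165 168 165 162 156 163
  189]
 [210 214 210 187 153 149 159 16
[... 3831 characters left out ...]
 242 242 242 242 241 242 240 224 164  97  88
  103]
 [103 107 164 219 235 238 239 240 242 241 240 241 242 238 222 158  95  92
  102]
 [101 109 154 202 223 226 230 233 234 235 236 237 237 234 212 153  93  97
  106]
 [ 95 104 140 171 183 190 195 202 204 210 217 219 221 217 190 137  94 100
  103]
 [ 91  95 128 148 151 149 148 150 153 161 162 170 180 177 158 118  90  99
   99]
 [ 86  90 123 135 134 121 109 105 108 110 113 132 148 150 140 110  94 106
   90]
 [ 81  80 106 112 112  99  88  85  91  96 105 121 134 141 125 101  95 108
   91]
 [ 84  69  77  80  81  78  75  77  85  91  97 110 117 116 108  85  91 105
   81]
 [ 98  86  85  87  90  90  87  86  81  83  85  86  84  81  78  71  91 109
   86]]
```

```bash
python3 - <<'E'
from m import *
t=cv2.imread("pics/top0.png");s=cv2.imread("pics/side0.png")
g=cv2.cvtColor(t,cv2.COLOR_BGR2GRAY)
def lab(x0,x1,y0,y1,z,th=195):
    p=np.clip(g[y0:y1,x0:x1].astype(float)-th,0,30); v,u=np.mgrid[y0:y1,x0:x1]
    return onz("top",(u*p).sum()/p.sum(),(v*p).sum()/p.sum(),z)
P={}
for nm,c,z in(("near",(389.05,256.57),.014),("far",(427.14,221.64),.014),("loaded",(270.52,261.09),.044)):
    # label windows
    b=onz("top",*c,z); x,y=int(round(c[0])),int(round(c[1]))
    dx={"near":-1,"far":0,"loaded":-1}[nm]
    l=lab(x-6+dx,x+6+dx,y+5,y+17,z); d=(b-l)[:2]; print(nm,"brass",b.round(4),"label",l.round(4),"yaw",np.arctan2(d[1],d[0]).round(3),"dist",np.linalg.norm(d).round(4))
# press: base plate edges and bays
m=cv2.inRange(cv2.cvtColor(t,cv2.COLOR_BGR2HSV)[:,:,2],0,62)
k=np.zeros_like(m);k[255:290,262:320]=255;m&=k
N,l,st,ce=cv2.connectedComponentsWithStats(m)
for i in range(1,N):
    if st[i,4]>60:
        pts=np.argwhere(l==i)[:,::-1].astype(np.float32); r=cv2.minAreaRect(pts)
        print("bay",st[i],ce[i].round(2),r,onz("top",*ce[i],.030).round(4),onz("top",*r[0],.030).round(4))
# base plate left/right edges at z=.018: crop px
o=lambda u,v:(235+u/3.3,175+v/3.3)
for a,b,z in((o(66,160),o(42,435),.018),(o(316,180),o(291,457),.018),(o(88,150),o(65,415),.02),(o(293,170),o(270,435),.02),(o(42,435),o(291,457),.018),(o(44,42),o(330,62),.167)):
    A,B=onz("top",*a,z),onz("top",*b,z);d=A-B;print("edge",A.round(4),B.round(4),np.arctan2(d[1],d[0]).round(3),np.linalg.norm(d).round(4))
# grip in both views
for a,b in((o(380,156),(230+285/2.5,185+55/2.5)),(o(478,160),(230+308/2.5,185+110/2.5))): print("grip",two(a,b))
# box corner
print("box", [two(o(*a),(230+b[0]/2.5,185+b[1]/2.5)) for a,b in(((428,180),(312,303)),((578,187),(342,400)))])
E
```

```text
near brass [0.5063 0.0672 0.014 ] label [0.4827 0.0707 0.014 ] yaw -0.146 dist 0.0239
far brass [ 0.5915 -0.0285  0.014 ] label [ 0.5681 -0.0263  0.014 ] yaw -0.096 dist 0.0236
loaded brass [0.4978 0.3569 0.044 ] label [0.4745 0.3586 0.044 ] yaw -0.073 dist 0.0234
bay [280 259  17  25 341] [288.08 271.04] ((288.04510498046875, 271.0041198730469), (14.757325172424316, 22.996078491210938), 5.194429397583008) [0.4735 0.3156 0.03  ] [0.4736 0.3157 0.03  ]
bay [298 261  17  24 344] [306.1  272.61] ((306.1463317871094, 272.68292236328125), (14.797825813293457, 22.96976089477539), 6.340191841125488) [0.4691 0.2717 0.03  ] [0.469  0.2716 0.03  ]
edge [0.5925 0.3974 0.018 ] [0.3872 0.4164 0.018 ] -0.092 0.2061
edge [0.5748 0.21   0.018 ] [0.3688 0.2314 0.018 ] -0.103 0.2071
edge [0.5995 0.3805 0.02  ] [0.4019 0.3989 0.02  ] -0.093 0.1985
edge [0.5824 0.2271 0.02  ] [0.3854 0.2467 0.02  ] -0.099 0.198
edge [0.3872 0.4164 0.018 ] [0.3688 0.2314 0.018 ] 1.472 0.1859
edge [0.6561 0.3924 0.167 ] [0.6397 0.2012 0.167 ] 1.486 0.1919
grip (array([0.5642876 , 0.17415151, 0.28561562]), np.float64(0.0014942064811021367))
grip (array([0.56262905, 0.1141601 , 0.27136148]), np.float64(0.0016650025347267866))
box [(array([0.57487637, 0.12740518, 0.04973955]), np.float64(0.008640131647584561)), (array([0.565421  , 0.01796721, 0.0407363 ]), np.float64(0.0011315456833992839))]
```

```bash
cat >> h.py <<'E'
def goto(p,yaw=None):
    "remaining tool-frame shift (units of 20 mm) to world p, and turn about tool z (units of 8 deg) so tool y lies at yaw; shift given before turning"
    s=monitor.observe();M=R.from_quat(s["tool_rot"]);d=M.inv().apply(np.asarray(p)-s["tool_pos"])/.02
    w=np.zeros(3)
    if yaw is not None:
        T=R.from_matrix(np.c_[[-np.sin(yaw),np.cos(yaw),0],[np.cos(yaw),np.sin(yaw),0],[0,0,-1]])
        w=(M.inv()*T).as_rotvec()/np.radians(8)
    print("t",s["time_s"],"pos",s["tool_pos"].round(4),"shift",d.round(2),"turn",w.round(2),"open",round(s["opening"],4),"ff",s["finger_force"],"F",s["force"].round(1));return s
E
python3 -m creep '[[[0,0,-1],[0,0,-1],1],[[0,0,-1],[0,0,-1],1],[[0,0,-1],[0,0,-1],1],[[0,0,0],[0,0,-1],1],[[0,0,0],[0,0,-1],1],[[0,0,0],[0,0,-1],1],[[0,0,0],[0,0,-1],1],[[0,0,0],[0,0,-1],1]]'
python3 -c "
from h import *
goto([.49,.07,.15],-.14);print(monitor.observe()['q'])"
```

```text
time_s: 0.9
tool_pos: [0.1843, -0.6229, 0.2622]
tool_rot: [0.761, 0.648, 0.0, -0.0]
force: [0.5, 0.3, -0.4]
opening: 0.0855
finger_force: 0.0
t 0.9 pos [ 0.1843 -0.6229  0.2622] shift [36.64  9.56  5.64] turn [-0.   -0.01 -0.15] open 0.0855 ff 0.0 F [ 0.5  0.3 -0.4]
[ 1.70308345  0.49886611 -0.66540069  1.47599693  0.31364443  1.27598097
  0.84513313]
```

```bash

python3 -m creep '[[[1,0.5,0],[0,0,-0.15],1],[[1,0.5,0],[0,0,0],1],[[1,0.5,0],[0,0,0],1],[[1,0.5,0],[0,0,0],1],[[1,0.5,0],[0,0,0],1],[[1,0.5,0],[0,0,0],1],[[1,0.5,0],[0,0,0],1],[[1,0.5,0],[0,0,0],1],[[1,0.5,0],[0,0,0],1],[[1,0.5,0],[0,0,0],1]]'
python3 -m creep '[[[1,0.4,0],[0,0,0],1],[[1,0.4,0],[0,0,0],1],[[1,0.4,0],[0,0,0],1],[[1,0.4,0],[0,0,0],1],[[1,0.4,0],[0,0,0],1],[[1,0.4,0],[0,0,0],1],[[1,0.4,0],[0,0,0],1],[[1,0.4,0],[0,0,0],1],[[1,0.4,0],[0,0,0],1],[[1,0.4,0],[0,0,0],1]]'
python3 -c "
from h import *
goto([.49,.07,.15],-.14)"
```

```text
time_s: 1.9
tool_pos: [0.3135, -0.4387, 0.2627]
tool_rot: [0.756, 0.654, -0.0, -0.0]
force: [0.1, -0.8, 0.1]
opening: 0.0852
finger_force: 0.0
time_s: 2.9
tool_pos: [0.4212, -0.2523, 0.2628]
tool_rot: [0.756, 0.654, -0.0, 0.0]
force: [0.2, -0.8, 0.1]
opening: 0.0853
finger_force: 0.0
t 2.9 pos [ 0.4212 -0.2523  0.2628] shift [16.45  1.08  5.63] turn [-0.    0.   -0.03] open 0.0853 ff 0.0 F [ 0.2 -0.8  0.1]
```

```bash

python3 -m creep '[[[1,0.1,0],[0,0,0],1],[[1,0.1,0],[0,0,0],1],[[1,0.1,0],[0,0,0],1],[[1,0.1,0],[0,0,0],1],[[1,0.1,0],[0,0,0],1],[[1,0.1,0],[0,0,0],1],[[1,0.1,0],[0,0,0],1],[[1,0.1,0],[0,0,0],1],[[1,0.1,0.5],[0,0,0],1],[[1,0.1,0.5],[0,0,0],1]]'
python3 -m creep '[[[1,0,1],[0,0,0],1],[[1,0,1],[0,0,0],1],[[1,0,1],[0,0,0],1],[[1,0,1],[0,0,0],1],[[1,0,1],[0,0,0],1],[[0.5,0,0],[0,0,0],1],[[0,0,0],[0,0,0],1],[[0,0,0],[0,0,0],1]]'
python3 - <<'E'
from h import *
goto([.49,.07,.05],-.14)
t=eyes.get_image("top");s=eyes.get_image("side")
cv2.imwrite("pics/t1.png",t);cv2.imwrite("pics/s1.png",s)
a=cv2.resize(t[190:340,330:480],(500,500),interpolation=cv2.INTER_CUBIC);b=cv2.resize(s[260:410,230:380],(500,500),interpolation=cv2.INTER_CUBIC)[:,:]
cv2.imwrite("pics/c1.png",cv2.resize(np.hstack([a,b]),(800,400)))
E
```

```text
time_s: 3.9
tool_pos: [0.4697, -0.0576, 0.2428]
tool_rot: [0.757, 0.654, -0.0, 0.001]
force: [-0.1, -0.7, -0.4]
opening: 0.0857
finger_force: 0.0
time_s: 4.7
tool_pos: [0.486, 0.0498, 0.1437]
tool_rot: [0.756, 0.654, 0.0, 0.001]
force: [0.8, -0.5, 1.1]
opening: 0.0852
finger_force: 0.0
t 4.7 pos [0.486  0.0498 0.1437] shift [1.03 0.05 4.69] turn [ 0.01  0.   -0.03] open 0.0852 ff 0.0 F [ 0.8 -0.5  1.1]
```

View pics/c1.png

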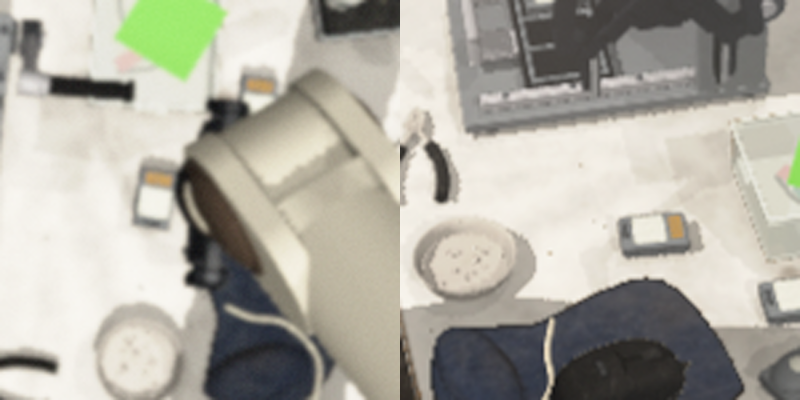

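The gripper hangs about 20 mm right of the near pack, as computed. Its tips show in the side view at about (301,290) and (352,288).

```bash
python3 -m creep '[[[1,0.05,1],[0,0,0],1],[[0,0,1],[0,0,0],1],[[0,0,1],[0,0,0],1],[[0,0,1],[0,0,0],1],[[0,0,0.5],[0,0,0],1],[[0,0,0],[0,0,0],1],[[0,0,0],[0,0,0],1]]'
python3 - <<'E'
from h import *
print(pix("side",[.486,.0498,.157]))
s=goto([.49,.07,.001],-.14)
t=eyes.get_image("top");s=eyes.get_image("side")
cv2.imwrite("pics/t2.png",t);cv2.imwrite("pics/s2.png",s)
b=cv2.resize(s[280:400,260:400],(700,600),interpolation=cv2.INTER_CUBIC)
cv2.imwrite("pics/c2.png",b)
E
```

```text
time_s: 5.5
tool_pos: [0.4899, 0.0694, 0.0536]
tool_rot: [0.757, 0.654, 0.0, 0.0]
force: [-0.6, -0.2, 0.3]
opening: 0.0852
finger_force: 0.0
[325.52682562 301.46042471]
t 5.5 pos [0.4899 0.0694 0.0536] shift [ 0.03 -0.    2.63] turn [ 0.01 -0.   -0.04] open 0.0852 ff 0.0 F [-0.6 -0.2  0.3]
```

View pics/c2.png

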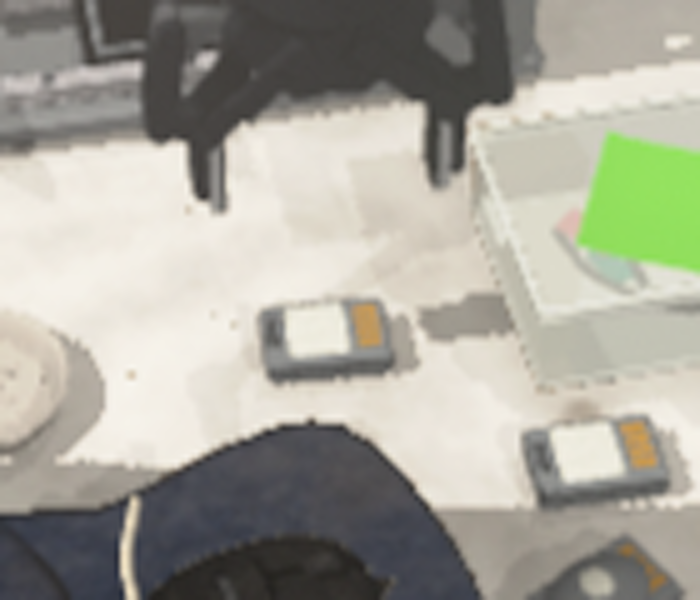

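The fingers straddle the near pack's line, with tips at px (302.6,321) and (348,317). They clear the box.

```bash
python3 - <<'E'
from h import *
u=np.array([.99,-.139,0]);v=np.array([.139,.99,0])
for z in(.0536,.06,.0666):
    p=np.array([.4899,.0694,z]);print(z,[pix("side",p-v*.011+k*u*.0435).round(1) for k in(-1,1)])
E
```

```text
0.0536 [array([304.7, 337.7]), array([345.7, 332.7])]
0.06 [array([304.6, 335.5]), array([345.8, 330.6])]
0.0666 [array([304.5, 333.3]), array([345.8, 328.3])]
```

```bash
python3 - <<'E'
from h import *
print(pix("top",[.486,.0498,.17]),pix("top",[.4899,.0694,.08]))
for z in (.0666,.08,.09,.1):print(z,pix("side",[.4899-.0435,.0694+.006-.011,z]))
a,b=cv2.imread("pics/t1.png"),cv2.imread("pics/t2.png")
cv2.imwrite("pics/c3.png",np.hstack([cv2.resize(x[210:310,340:440],(400,400),interpolation=cv2.INTER_CUBIC) for x in(b,)]+[cv2.resize(cv2.imread("pics/s2.png")[290:350,290:360],(400,400),interpolation=cv2.INTER_CUBIC)]))
E
```

```text
[405.60788867 262.64397854] [391.53926917 262.34909914]
0.0666 [305.0683614  333.22337426]
0.08 [304.93106093 328.60767887]
0.09 [304.82732643 325.1203867 ]
0.1 [304.72248586 321.59591121]
```

View pics/c3.png

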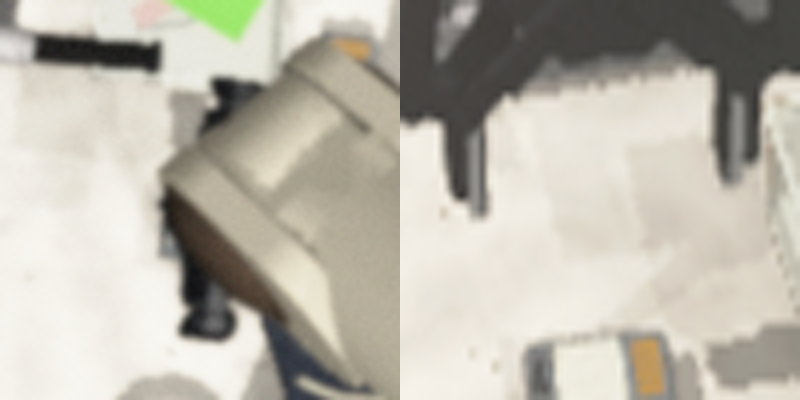

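```bash
python3 -m creep '[[[0,0,1],[0,0,0],0.45],[[0,0,0],[0,0,0],0.45],[[0,0,0],[0,0,0],0.45],[[0,0,0],[0,0,0],0.45]]'
python3 - <<'E'
from h import *
s=goto([.49,.07,.001],-.14);p=s["tool_pos"]
s=eyes.get_image("side");cv2.imwrite("pics/s3.png",s)
for k in(-1,1):
  for z in (0,.01):
    q=pix("side",p+[k*.031,-.011-k*.004,z]).round().astype(int);print(q);s[q[1],q[0]]=(0,0,255)
cv2.imwrite("pics/c4.png",cv2.resize(s[290:370,280:370],(720,600),interpolation=cv2.INTER_CUBIC))
E
```

```text
time_s: 6.0
tool_pos: [0.4899, 0.07, 0.0337]
tool_rot: [0.756, 0.654, 0.0, 0.0]
force: [-0.2, -0.2, 0.0]
opening: 0.062
finger_force: 0.0
t 6.0 pos [0.4899 0.07   0.0337] shift [0.   0.   1.63] turn [ 0.01 -0.   -0.04] open 0.062 ff 0.0 F [-0.2 -0.2  0. ]
[311 343]
[311 340]
[340 340]
[340 336]
```

View pics/c4.png

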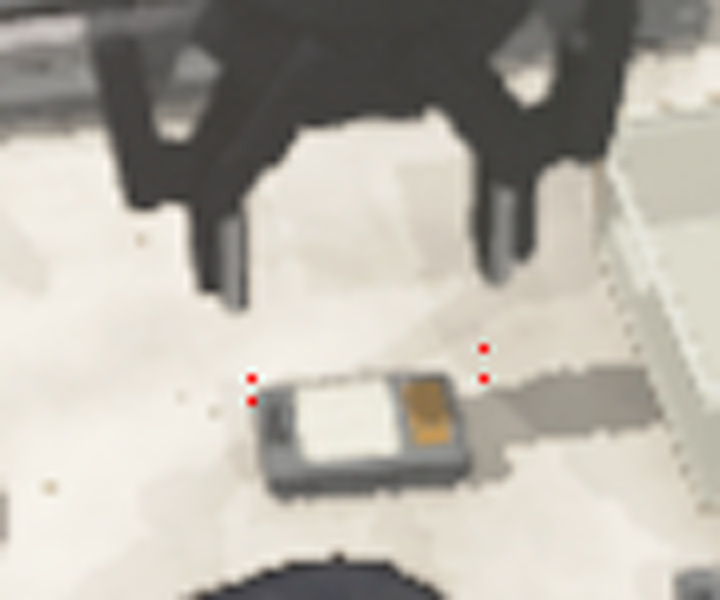

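The tips show about 10 px above where I predicted. I'll difference two frames to see where the fingers really end.

```bash
python3 - <<'E'
from h import *
a,b,z=[cv2.imread(f"pics/s{k}.png").astype(int) for k in(3,2,0)]
d=np.abs(a-z).max(2)
for c in(305,307,309,311,338,340,342,344): print(c,[int(x) for x in d[318:352,c]])
E
```

```text
[ WARN:0@0.364] global loadsave.cpp:275 findDecoder imread_('pics/s0.png'): can't open/read file: check file path/integrity
Traceback (most recent call last):
AttributeError: 'NoneType' object has no attribute 'astype'
```

```bash
python3 - <<'E'
from h import *
a,z=[cv2.imread(f"pics/{k}.png").astype(int) for k in("s3","side0")]
d=np.abs(a-z).max(2)
for c in(305,307,309,311,338,340,342,344): print(c,[int(x) for x in d[318:352,c]])
E
```

```text
305 [172, 174, 174, 176, 175, 173, 171, 168, 167, 161, 142, 46, 1, 1, 1, 1, 1, 2, 1, 1, 1, 0, 1, 1, 1, 2, 1, 1, 1, 1, 1, 1, 1, 1]
307 [171, 157, 145, 146, 145, 148, 148, 145, 144, 142, 144, 86, 42, 14, 2, 2, 2, 1, 1, 1, 2, 1, 1, 1, 1, 1, 2, 1, 1, 1, 2, 1, 1, 2]
309 [148, 114, 98, 99, 99, 98, 95, 94, 94, 94, 93, 90, 88, 57, 17, 1, 1, 1, 1, 2, 1, 1, 1, 1, 0, 1, 1, 1, 3, 2, 2, 2, 2, 3]
311 [35, 36, 40, 41, 40, 40, 40, 35, 30, 32, 31, 30, 29, 14, 2, 1, 1, 1, 1, 2, 1, 1, 1, 1, 1, 1, 1, 1, 1, 0, 1, 1, 2, 2]
338 [54, 54, 52, 41, 14, 1, 1, 1, 1, 1, 1, 1, 2, 1, 1, 2, 1, 1, 1, 2, 2, 0, 2, 1, 19, 29, 1, 2, 0, 0, 1, 1, 1, 1]
340 [157, 155, 154, 150, 150, 149, 133, 122, 94, 48, 12, 1, 1, 1, 1, 1, 1, 1, 2, 2, 0, 1, 1, 18, 25, 1, 2, 1, 1, 0, 1, 2, 1, 2]
342 [92, 90, 91, 86, 82, 80, 80, 80, 78, 69, 27, 2, 1, 1, 1, 1, 0, 2, 1, 1, 2, 1, 2, 29, 67, 59, 50, 28, 28, 28, 1, 1, 1, 2]
344 [129, 130, 131, 131, 130, 128, 96, 42, 15, 7, 1, 1, 2, 1, 1, 1, 2, 0, 0, 1, 2, 1, 1, 28, 68, 69, 67, 64, 63, 63, 63, 28, 2, 1]
```

```bash
python3 - <<'E'
from h import *
# t2/s2: tcp (.4899,.0694,.0536). outer knuckles, near (left) and far (right)
print(two((393,291),(292,302)),two((398,232),(359,297)))
E
```

```text
(array([0.42447222, 0.07592254, 0.14967608]), np.float64(0.0001623788483314561)) (array([0.55808012, 0.0601537 , 0.13990114]), np.float64(0.004788978854506756))
```

```bash
python3 -m creep '[[[0,0,0.7],[0,0,0],0.45],[[0,0,0.6],[0,0,0],0.45],[[0,0,0.3],[0,0,0],0.45],[[0,0,0],[0,0,0],0.45]]'
python3 - <<'E'
from h import *
s=goto([.49,.07,.001],-.14);p=s["tool_pos"]
s=eyes.get_image("side");cv2.imwrite("pics/s4.png",s)
cv2.imwrite("pics/c5.png",cv2.resize(s[300:370,280:370],(720,560),interpolation=cv2.INTER_CUBIC))
E
```

```text
time_s: 6.45
tool_pos: [0.488, 0.0697, -0.0006]
tool_rot: [0.756, 0.654, -0.001, -0.001]
force: [0.4, 0.8, -0.1]
opening: 0.0619
finger_force: 0.0
t 6.45 pos [ 0.488   0.0697 -0.0006] shift [ 0.03  0.1  -0.08] turn [-0.02  0.   -0.03] open 0.0619 ff 0.0 F [ 0.4  0.8 -0.1]
```

View pics/c5.png

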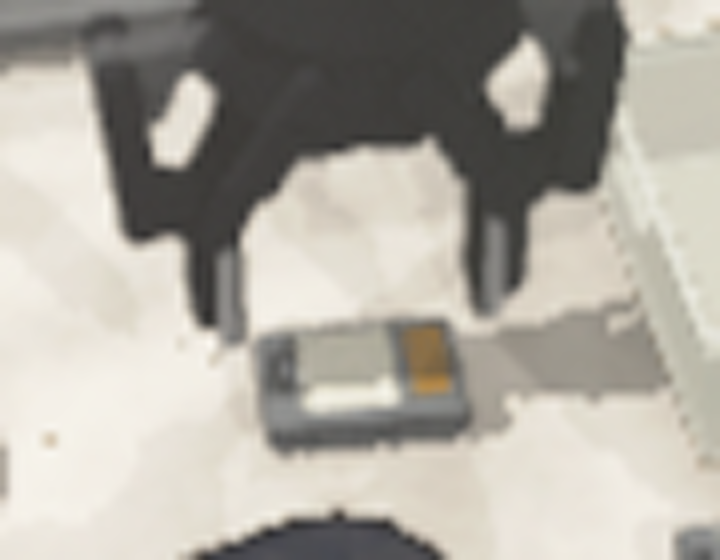

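```bash
python3 - <<'E'
from h import *
for z in(0,.01,.02,.03,.04): print(z,pix("side",[.488-.031,.0697+.004-.011,z]),pix("side",[.488-.031,.0697+.004+.011,z]))
print(pix("side",[.4903-.027-.005,.0696+.0037-.017,0]))
E
```

```text
0 [310.70154947 354.68573116] [307.8255831  347.35409354]
0.01 [310.63145932 351.47610228] [307.74209303 344.15383681]
0.02 [310.56065309 348.23368217] [307.65776231 340.92135654]
0.03 [310.48911976 344.95796572] [307.57257815 337.65616359]
0.04 [310.41684806 341.6484374 ] [307.48652755 334.35775885]
[312.1383472  356.71974732]
```

```bash
python3 -m creep '[[[0,0.1,0],[0,0,0],0.2],[[0,0,0],[0,0,0],0.2],[[0,0,0],[0,0,0],0.2],[[0,0,0],[0,0,0],0.2]]' 20
python3 - <<'E'
from h import *
s=goto([.49,.07,.001],-.14)
s=eyes.get_image("side");cv2.imwrite("pics/s5.png",s)
z=cv2.imread("pics/side0.png").astype(int);d=np.abs(s.astype(int)-z).max(2)
for c in range(305,318,2): print(c,[int(x) for x in d[322:352,c]])
E
```

```text
time_s: 6.9
tool_pos: [0.4915, 0.0694, 0.0011]
tool_rot: [0.757, 0.654, 0.0, 0.0]
force: [0.7, -0.3, -0.5]
opening: 0.0515
finger_force: 0.0
t 6.9 pos [0.4915 0.0694 0.0011] shift [ 0.02 -0.08  0.  ] turn [ 0.   -0.   -0.04] open 0.0515 ff 0.0 F [ 0.7 -0.3 -0.5]
305 [178, 178, 176, 174, 172, 172, 165, 51, 0, 0, 0, 1, 1, 1, 1, 1, 1, 0, 0, 1, 1, 1, 1, 1, 1, 1, 1, 0, 1, 0]
307 [178, 178, 175, 172, 171, 170, 174, 152, 119, 107, 107, 92, 78, 73, 58, 51, 37, 10, 1, 1, 1, 0, 0, 1, 1, 1, 1, 1, 1, 1]
309 [179, 178, 177, 173, 171, 170, 171, 170, 166, 167, 171, 171, 171, 171, 171, 173, 176, 177, 113, 30, 1, 1, 1, 1, 1, 1, 1, 1, 1, 1]
311 [174, 175, 174, 171, 171, 169, 170, 169, 169, 129, 104, 112, 114, 115, 115, 116, 116, 126, 116, 72, 35, 5, 1, 1, 1, 2, 1, 1, 0, 1]
313 [174, 174, 174, 170, 168, 167, 167, 164, 152, 133, 124, 119, 114, 116, 115, 114, 116, 118, 115, 76, 10, 5, 2, 2, 2, 2, 2, 2, 1, 0]
315 [174, 172, 159, 107, 59, 34, 22, 17, 14, 16, 21, 20, 19, 19, 18, 18, 18, 21, 24, 15, 9, 5, 2, 2, 3, 3, 4, 2, 1, 1]
317 [151, 105, 52, 23, 15, 15, 15, 14, 15, 10, 3, 0, 0, 1, 0, 1, 1, 1, 1, 1, 1, 2, 0, 1, 1, 0, 1, 0, 1, 0]
```

The fingers closed to 51 mm without touching the pack, so the true tool height is about 29 mm above the reading. I'll reopen and descend in small steps, watching the force.

```bash
python3 -m creep '[[[0,-0.08,0],[0,0,0],0.5],[[0,0,0],[0,0,0],0.5],[[0,0,0],[0,0,0],0.5],[[0,0,0.5],[0,0,0],0.5],[[0,0,0.4],[0,0,0],0.5],[[0,0,0.2],[0,0,0],0.5],[[0,0,0],[0,0,0],0.5]]' 20
python3 -c "
from h import *
goto([.49,.07,-.028],-.14)"
python3 -m creep '[[[0,0,0],[0,0,0],0.2],[[0,0,0],[0,0,0],0.2],[[0,0,0],[0,0,0],0.2],[[0,0,0],[0,0,0],0.2]]' 20
python3 - <<'E'
from h import *
s=goto([.49,.07,-.028],-.14)
s=eyes.get_image("side");cv2.imwrite("pics/s6.png",s)
cv2.imwrite("pics/c6.png",cv2.resize(s[300:370,280:370],(720,560),interpolation=cv2.INTER_CUBIC))
E
```

```text
time_s: 7.65
tool_pos: [0.4888, 0.0697, -0.0222]
tool_rot: [0.756, 0.654, -0.001, -0.001]
force: [-0.3, 0.4, 0.4]
opening: 0.064
finger_force: 0.0
t 7.65 pos [ 0.4888  0.0697 -0.0222] shift [0.02 0.06 0.29] turn [-0.01  0.   -0.03] open 0.064 ff 0.0 F [-0.3  0.4  0.4]
time_s: 8.05
tool_pos: [0.4898, 0.0697, -0.0211]
tool_rot: [0.756, 0.654, 0.0, 0.0]
force: [0.4, 0.3, -0.7]
opening: 0.0526
finger_force: 21.0
t 8.05 pos [ 0.4898  0.0697 -0.0211] shift [0.02 0.01 0.35] turn [ 0.   -0.   -0.04] open 0.0526 ff 21.043429970741272 F [ 0.4  0.3 -0.7]
```

View pics/c6.png

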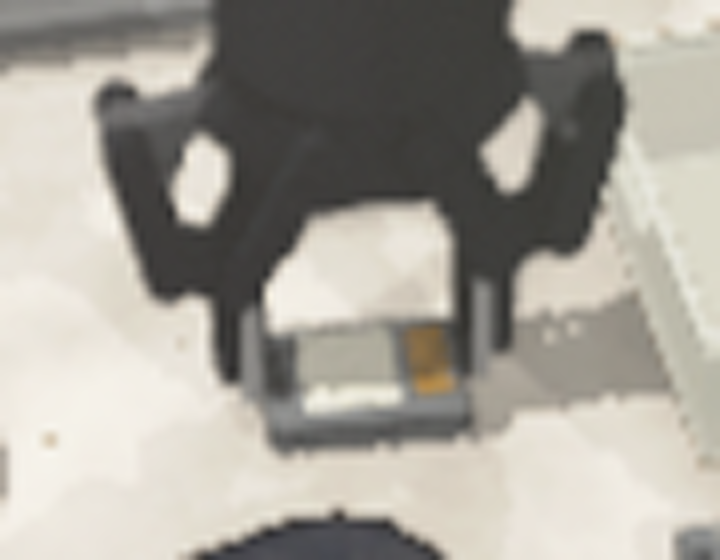

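The pads now grip the pack ends at px (312,347) and (340,343) with 21 N. I'll seat the grip 4 mm deeper, tighten it and lift.

```bash
python3 -m creep '[[[0,0,0],[0,0,0],0.4],[[0,0,0],[0,0,0],0.4],[[0,0,0.2],[0,0,0],0.4],[[0,0,0],[0,0,0],0.1],[[0,0,0],[0,0,0],0.1],[[0,0,0],[0,0,0],0.1],[[0,0,-0.5],[0,0,0],0.1],[[0,0,-1],[0,0,0],0.1],[[0,0,-1],[0,0,0],0.1],[[0,0,-1],[0,0,0],0.1]]' 35
python3 -m creep '[[[0,0,-1],[0,0,0],0.1],[[0,0,0],[0,0,0],0.1],[[0,0,0],[0,0,0],0.1]]'
python3 - <<'E'
from m import *
s=goto([.4755,.315,.06],-.098);p=s["tool_pos"]
i=eyes.get_image("side");cv2.imwrite("pics/s7.png",i);t=eyes.get_image("top");cv2.imwrite("pics/t7.png",t)
print(brass("side",i,(337,315),25), brass("side",i,(333,344),6))
for dz in(.02,.03,.04):
  q=p+[.016,-.0022,dz];print(dz,pix("side",q))
E
```

```text
time_s: 9.1
tool_pos: [0.4893, 0.0699, 0.0459]
tool_rot: [0.756, 0.654, -0.0, -0.0]
force: [0.1, 0.3, -0.8]
opening: 0.053
finger_force: 36.8
time_s: 9.4
tool_pos: [0.4899, 0.0694, 0.0652]
tool_rot: [0.757, 0.654, 0.0, 0.0]
force: [-0.3, 0.4, -1.2]
opening: 0.053
finger_force: 36.9
t 9.4 pos [0.4899 0.0694 0.0652] shift [12.05 -2.49  0.26] turn [ 0.01  0.   -0.34] open 0.053 ff 36.86882972717285 F [-0.3  0.4 -1.2]
(array([333.58974359, 314.20512821]), np.int32(39)) None
0.02 [332.06668316 319.68264464]
0.03 [332.10639694 316.18776304]
0.04 [332.14652937 312.65603839]
```

```bash
python3 -m creep '[[[1,-0.6,0],[0,0,-0.34],0.1],[[1,-0.8,0],[0,0,0],0.1],[[1,-0.8,0],[0,0,0],0.1],[[1,-0.6,0],[0,0,0],0.1],[[1,0,0],[0,0,0],0.1],[[1,0,0],[0,0,0],0.1],[[1,0,0],[0,0,0],0.1],[[1,0,0],[0,0,0],0.1],[[1,0,0],[0,0,0],0.1],[[1,0,0],[0,0,0],0.1]]'
python3 -m creep '[[[1,0,0],[0,0,0],0.1],[[1,0,0],[0,0,0],0.1],[[0,0,0],[0,0,0],0.1],[[0,0,0],[0,0,0],0.1]]'
python3 - <<'E'
from m import *
s=goto([.4755,.315,.03],-.098)
g=cv2.cvtColor(cv2.imread("pics/top0.png"),cv2.COLOR_BGR2GRAY)
for c,z0 in((np.array([.4755,.315]),0),(np.array([.4711,.2712]),0)):
    for k in range(-44,45,2):
        pr=[g[tuple(pix("top",[*(c+k*1e-3*np.array([.995,-.098])+j*1e-3*np.array([.098,.995])),.034])[::-1].round().astype(int))] for j in range(-12,13,3)]
        print((k,int(np.mean(pr))),end=" ")
    print()
E
```

```text
time_s: 10.5
tool_pos: [0.4536, 0.275, 0.0636]
tool_rot: [0.741, 0.672, -0.001, -0.0]
force: [0.7, -0.7, -0.8]
opening: 0.053
finger_force: 36.9
time_s: 10.9
tool_pos: [0.4573, 0.3141, 0.0637]
tool_rot: [0.74, 0.672, -0.001, -0.0]
force: [0.8, -0.1, -0.9]
opening: 0.0528
finger_force: 36.8
t 10.9 pos [0.4573 0.3141 0.0637] shift [0.13 0.9  1.69] turn [-0.01  0.01  0.01] open 0.0528 ff 36.84648871421814 F [ 0.8 -0.1 -0.9]
(-44, 189) (-42, 162) (-40, 121) (-38, 94) (-36, 105) (-34, 112) (-32, 95) (-30, 66) (-28, 41) (-26, 30) (-24, 32) (-22, 32) (-20, 31) (-18, 30) (-16, 31) (-14, 31) (-12, 31) (-10, 31) (-8, 31) (-6, 31) (-4, 31) (-2, 31) (0, 31) (2, 30) (4, 31) (6, 31) (8, 32) (10, 31) (12, 30) (14, 30) (16, 32) (18, 31) (20, 29) (22, 31) (24, 38) (26, 58) (28, 86) (30, 111) (32, 108) (34, 82) (36, 63) (38, 71) (40, 88) (42, 98) (44, 101) 
(-44, 126) (-42, 98) (-40, 77) (-38, 82) (-36, 107) (-34, 112) (-32, 90) (-30, 63) (-28, 38) (-26, 31) (-24, 29) (-22, 30) (-20, 31) (-18, 30) (-16, 30) (-14, 30) (-12, 31) (-10, 30) (-8, 30) (-6, 30) (-4, 29) (-2, 29) (0, 30) (2, 30) (4, 31) (6, 31) (8, 31) (10, 30) (12, 31) (14, 30) (16, 30) (18, 30) (20, 31) (22, 32) (24, 37) (26, 59) (28, 89) (30, 111) (32, 104) (34, 79) (36, 64) (38, 75) (40, 91) (42, 101) (44, 103)
```

```bash
python3 -m creep '[[[0.06,0.42,0],[0,0,0],0.1],[[0.05,0.42,0.5],[0,0,0],0.1],[[0,0,0.8],[0,0,0],0.1],[[0,0,0.7],[0,0,0],0.1],[[0,0,0.3],[0,0,0],0.1],[[0,0,0],[0,0,0],0.1],[[0,0,0],[0,0,0],0.1]]'
python3 - <<'E'
from m import *
s=goto([.4743,.315,.006],-.098)
i=eyes.get_image("side");cv2.imwrite("pics/s8.png",i);t=eyes.get_image("top");cv2.imwrite("pics/t8.png",t)
b=brass("side",i,(306,262),14);print(b); print(pix("side",np.array([.4743,.315,.052])+[.0159,-.0016,0]))
E
```

```text
time_s: 11.6
tool_pos: [0.4748, 0.3153, 0.0186]
tool_rot: [0.741, 0.672, -0.0, -0.0]
force: [-0.9, 0.8, -0.9]
opening: 0.0533
finger_force: 36.9
t 11.6 pos [0.4748 0.3153 0.0186] shift [-0.02 -0.02  0.63] turn [-0.   -0.    0.01] open 0.0533 ff 36.852829456329346 F [-0.9  0.8 -0.9]
(array([295.36842105, 259.94736842]), np.int32(38))
[294.34154438 263.11718035]
```

```bash
python3 -m creep '[[[0,-0.02,0.3],[0,0,0],0.1],[[0,0,0.3],[0,0,0],0.1],[[0,0,0],[0,0,0],0.1],[[0,0,0],[0,0,0],0.1]]'
python3 - <<'E'
from m import *
s=goto([.4743,.315,.006],-.098)
i=eyes.get_image("side");cv2.imwrite("pics/s9.png",i)
cv2.imwrite("pics/c9.png",cv2.resize(i[225:315,240:360],(800,600),interpolation=cv2.INTER_CUBIC))
E
```

```text
time_s: 12.1
tool_pos: [0.4747, 0.3149, 0.0065]
tool_rot: [0.741, 0.672, -0.0, -0.0]
force: [-0.1, 0.1, -0.1]
opening: 0.0527
finger_force: 36.9
t 12.1 pos [0.4747 0.3149 0.0065] shift [ 0.   -0.02  0.03] turn [-0.  0.  0.] open 0.0527 ff 36.86124265193939 F [-0.1  0.1 -0.1]
```

View pics/c9.png

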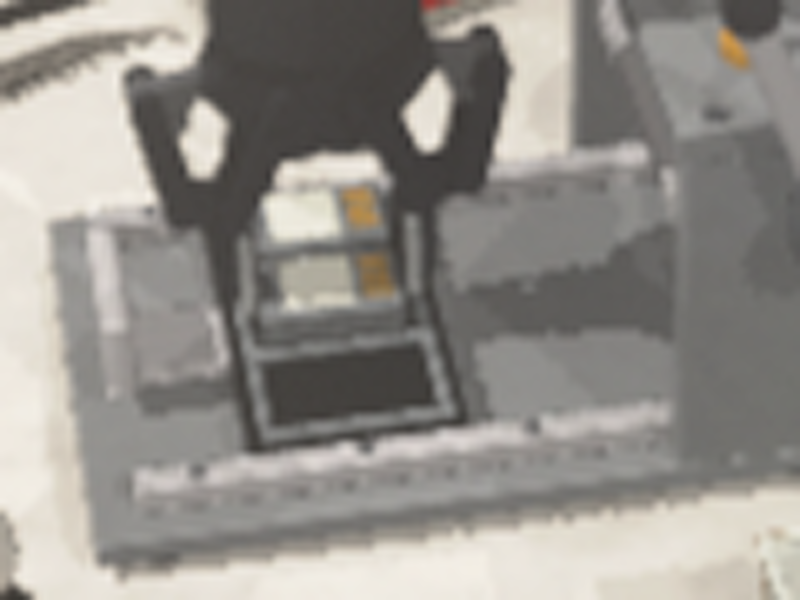

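The picture shows the first pack in the middle bay at px (290,266), lined up with the loaded one. That was my 11th viewed picture, one over the limit of 10, so I'll view no more and check by numbers from here.

```bash
python3 -m creep '[[[0,0,0.05],[0,0,0],0.1],[[0,0,0],[0,0,0],0.5],[[0,0,0],[0,0,0],0.7],[[0,0,0],[0,0,0],0.7],[[0,0,-0.5],[0,0,0],1],[[0,0,-1],[0,0,0],1],[[0,0,-1],[0,0,0],1],[[0,0,-1],[0,0,0],1],[[0,-1,-1],[0,0,0],1],[[0,-1,0],[0,0,0],1]]'
python3 - <<'E'
from m import *
s=goto([.5756,-.027,.05],-.10)
i=eyes.get_image("side");cv2.imwrite("pics/s10.png",i)
hsv=cv2.cvtColor(i,cv2.COLOR_BGR2HSV);m=cv2.inRange(hsv,(8,70,80),(28,255,255));m[:,:280]=0;m[:,315:]=0;m[:245]=0;m[285:]=0
N,l,st,ce=cv2.connectedComponentsWithStats(m)
for k in range(1,N):
    if st[k,4]>8: print(ce[k],st[k,4],onz("side",*ce[k],.044).round(4))
E
```

```text
time_s: 13.15
tool_pos: [0.4366, 0.3207, 0.0992]
tool_rot: [0.741, 0.671, 0.003, 0.0]
force: [0.2, 0.7, -0.1]
opening: 0.0855
finger_force: 0.0
t 13.15 pos [0.4366 0.3207 0.0992] shift [-16.62   8.62   2.44] turn [ 0.03 -0.03  0.01] open 0.0855 ff 0.0 F [ 0.2  0.7 -0.1]
[293.6 255.6] 25 [0.4987 0.3531 0.044 ]
[296.  266.5] 26 [0.493  0.3091 0.044 ]
```

```bash
python3 -m creep '[[[-1,0,0],[0,0,0],1],[[-1,0,0],[0,0,0],1],[[-1,0,0],[0,0,0],1],[[-1,0,0],[0,0,0],1],[[-1,0,0],[0,0,0],1],[[-1,0,0],[0,0,0],1],[[-1,0,0],[0,0,0],1],[[-1,0,0],[0,0,0],1],[[-1,0.3,0],[0,0,0],1],[[-1,0.5,0],[0,0,0],1]]'
python3 -m creep '[[[-1,1,0],[0,0,0],1],[[-1,1,0],[0,0,0],1],[[-1,1,0],[0,0,0],1],[[-1,1,0],[0,0,0],1],[[-1,1,0],[0,0,0],1],[[-1,1,0],[0,0,0],1],[[-0.6,1,0],[0,0,0],1],[[0,0.6,0],[0,0,0],1],[[0,0,0],[0,0,0],1],[[0,0,0],[0,0,0],1]]'
python3 - <<'E'
from m import *
s=goto([.5756,-.027,-.025],-.10)
E
```

```text
time_s: 14.2
tool_pos: [0.4312, 0.1175, 0.0963]
tool_rot: [0.74, 0.672, -0.0, 0.0]
force: [1.2, -0.1, -0.3]
opening: 0.0855
finger_force: 0.0
time_s: 15.2
tool_pos: [0.5693, -0.0261, 0.0959]
tool_rot: [0.74, 0.673, 0.0, -0.001]
force: [-0.5, 0.1, -0.0]
opening: 0.0851
finger_force: 0.0
t 15.2 pos [ 0.5693 -0.0261  0.0959] shift [-0.02  0.32  6.05] turn [-0.   -0.01  0.03] open 0.0851 ff 0.0 F [-0.5  0.1 -0. ]
```

```bash
python3 -m creep '[[[0,0.32,1],[0,0,0],1],[[0,0,1],[0,0,0],1],[[0,0,1],[0,0,0],0.6],[[0,0,1],[0,0,0],0.6],[[0,0,0.8],[0,0,0],0.6],[[0,0,0.6],[0,0,0],0.6],[[0,0,0.4],[0,0,0],0.6],[[0,0,0],[0,0,0],0.6],[[0,0,0],[0,0,0],0.6]]'
python3 - <<'E'
from m import *
s=goto([.5756,-.027,-.025],-.10)
E
```

```text
time_s: 16.1
tool_pos: [0.5767, -0.0282, -0.0198]
tool_rot: [0.741, 0.672, 0.0, 0.0]
force: [-0.5, -0.2, 0.7]
opening: 0.0685
finger_force: 0.0
t 16.1 pos [ 0.5767 -0.0282 -0.0198] shift [ 0.05 -0.06  0.26] turn [ 0.   -0.    0.02] open 0.0685 ff 0.0 F [-0.5 -0.2  0.7]
```

```bash
python3 -m creep '[[[0.04,-0.05,0.26],[0,0,0],0.6],[[0,0,0],[0,0,0],0.1],[[0,0,0],[0,0,0],0.1],[[0,0,0],[0,0,0],0.1],[[0,0,0],[0,0,0],0.1]]' 35
python3 -c "
from m import *
s=goto([.5756,-.027,-.025],-.10)"
python3 -m creep '[[[0,0,-0.5],[0,0,0],0.1],[[0,0,-1],[0,0,0],0.1],[[0,0,-1],[0,0,0],0.1],[[0,0,-1],[0,0,0],0.1],[[0,0,-1],[0,0,0],0.1],[[0,-1,-0.5],[0,0,0],0.1],[[0,-1,0],[0,0,0],0.1],[[0,-1,0],[0,0,0],0.1],[[0,-1,0],[0,0,0],0.1],[[0,-1,0],[0,0,0],0.1]]'
python3 - <<'E'
from m import *
s=goto([.4365,.2746,.03],-.098);p=s["tool_pos"]
i=eyes.get_image("side");cv2.imwrite("pics/s11.png",i)
q=pix("side",p+[.0159,-.0016,.039]);print(q,brass("side",i,tuple(int(x) for x in q),12))
q=pix("side",[.57,-.085,.016]);print(q,brass("side",i,(390,394),11))
E
```

```text
time_s: 16.6
tool_pos: [0.5757, -0.0276, -0.025]
tool_rot: [0.741, 0.672, 0.0, 0.0]
force: [-1.3, 0.1, 1.8]
opening: 0.0525
finger_force: 36.8
t 16.6 pos [ 0.5757 -0.0276 -0.025 ] shift [ 0.03 -0.01 -0.  ] turn [0.   0.   0.02] open 0.0525 ff 36.788209676742554 F [-1.3  0.1  1.8]
time_s: 17.6
tool_pos: [0.475, -0.0178, 0.0751]
tool_rot: [0.741, 0.672, -0.0, 0.0]
force: [-0.2, -0.3, -0.5]
opening: 0.0532
finger_force: 36.7
t 17.6 pos [ 0.475  -0.0178  0.0751] shift [14.37 -3.34  2.25] turn [0. 0. 0.] open 0.0532 ff 36.71697020530701 F [-0.2 -0.3 -0.5]
[338.97788624 340.97112217] (array([341.04081633, 341.7755102 ]), np.int32(49))
[387.16757984 390.51907978] (array([390.58333333, 395.08333333]), np.int32(12))
```

```bash
python3 -m creep '[[[1,-0.9,0],[0,0,0],0.1],[[1,-0.9,0],[0,0,0],0.1],[[1,-0.9,0],[0,0,0],0.1],[[1,-0.6,0],[0,0,0],0.1],[[1,0,0],[0,0,0],0.1],[[1,0,0],[0,0,0],0.1],[[1,0,0],[0,0,0],0.1],[[1,0,0],[0,0,0],0.1],[[1,0,0],[0,0,0],0.1],[[1,0,0],[0,0,0],0.1]]'
python3 -m creep '[[[1,0,0],[0,0,0],0.1],[[1,0,0],[0,0,0],0.1],[[1,0,0],[0,0,0],0.1],[[1,0.8,0],[0,0,0],0.1],[[0,0.6,0.6],[0,0,0],0.1],[[0,0,0.8],[0,0,0],0.1],[[0,0,0],[0,0,0],0.1],[[0,0,0],[0,0,0],0.1]]'
python3 - <<'E'
from m import *
s=goto([.47,.2713,.005],-.098)
E
```

```text
time_s: 18.65
tool_pos: [0.43, 0.1885, 0.0751]
tool_rot: [0.741, 0.672, 0.0, 0.0]
force: [-0.3, 0.4, -0.5]
opening: 0.0532
finger_force: 36.7
time_s: 19.45
tool_pos: [0.4638, 0.2638, 0.046]
tool_rot: [0.741, 0.672, -0.001, -0.0]
force: [0.3, 1.4, 0.4]
opening: 0.0528
finger_force: 36.8
t 19.45 pos [0.4638 0.2638 0.046 ] shift [0.41 0.27 2.05] turn [-0.01  0.01  0.  ] open 0.0528 ff 36.75890028476715 F [0.3 1.4 0.4]
```

```bash
python3 -m creep '[[[0.4,0.27,0.5],[0,0,0],0.1],[[0,0,0.6],[0,0,0],0.1],[[0,0,0.4],[0,0,0],0.1],[[0,0,0],[0,0,0],0.1],[[0,0,0],[0,0,0],0.1]]'
python3 - <<'E'
from m import *
s=goto([.47,.2713,.005],-.098)
E
```

```text
time_s: 19.95
tool_pos: [0.471, 0.2719, 0.0162]
tool_rot: [0.741, 0.672, -0.0, -0.0]
force: [-0.3, -0.9, -1.7]
opening: 0.0526
finger_force: 36.8
t 19.95 pos [0.471  0.2719 0.0162] shift [-0.03 -0.04  0.56] turn [-0.01  0.    0.01] open 0.0526 ff 36.77364528179169 F [-0.3 -0.9 -1.7]
```

```bash
python3 -m creep '[[[-0.03,-0.03,0.3],[0,0,0],0.1],[[0,0,0.22],[0,0,0],0.1],[[0,0,0],[0,0,0],0.1],[[0,0,0],[0,0,0],0.5],[[0,0,0],[0,0,0],0.7],[[0,0,0],[0,0,0],0.7],[[0,0,-0.5],[0,0,0],1],[[0,0,-1],[0,0,0],1],[[0,0,-1],[0,0,0],1],[[0,0,-1],[0,0,0],1]]'
python3 -m creep '[[[0,-1,-0.5],[0,0,0],1],[[0,-1,0],[0,0,0],1],[[0,-1,0],[0,0,0],1],[[0,0,0],[0,0,0],1]]'
python3 - <<'E'
from m import *
s=goto([.36,.326,.03],-.098)
i=eyes.get_image("side");t=eyes.get_image("top");cv2.imwrite("pics/s12.png",i);cv2.imwrite("pics/t12.png",t)
def bl(n,i,x0,x1,y0,y1,th,z):
    hsv=cv2.cvtColor(i,cv2.COLOR_BGR2HSV);m=cv2.inRange(hsv,(8,70,80),(28,255,255));k=np.zeros_like(m);k[y0:y1,x0:x1]=255;m&=k
    N,l,st,ce=cv2.connectedComponentsWithStats(m)
    for k in range(1,N):
        if st[k,4]>th: print(n,ce[k].round(1),st[k,4],onz(n,*ce[k],z).round(4))
bl("side",i,270,325,245,300,8,.044);bl("top",t,255,320,245,290,8,.044)
# tray pull plate (bright steel) in the first top picture
g=cv2.cvtColor(cv2.imread("pics/top0.png"),cv2.COLOR_BGR2GRAY)
m=(g>170).astype(np.uint8);m[:300]=0;m[308:]=0;m[:,:270]=0;m[:,300:]=0
N,l,st,ce=cv2.connectedComponentsWithStats(m);print([(st[k],ce[k].round(1),onz("top",*ce[k],.062).round(4)) for k in range(1,N) if st[k,4]>15])
E
```

```text
time_s: 20.95
tool_pos: [0.4708, 0.2717, 0.0777]
tool_rot: [0.741, 0.672, 0.0, 0.0]
force: [-0.1, -0.1, 0.0]
opening: 0.0856
finger_force: 0.0
time_s: 21.35
tool_pos: [0.4085, 0.2777, 0.087]
tool_rot: [0.74, 0.673, -0.0, 0.0]
force: [0.7, -0.7, -0.1]
opening: 0.0853
finger_force: 0.0
t 21.35 pos [0.4085 0.2777 0.087 ] shift [ 2.18 -2.64  2.85] turn [-0.    0.01  0.03] open 0.0853 ff 0.0 F [ 0.7 -0.7 -0.1]
side [293.6 255.6] 25 [0.4987 0.3531 0.044 ]
side [296.1 266.3] 28 [0.4933 0.3097 0.044 ]
side [299.2 277.4] 26 [0.4892 0.2666 0.044 ]
top [270.5 261.3] 44 [0.4973 0.357  0.044 ]
top [288.4 263.2] 43 [0.4921 0.3136 0.044 ]
top [306.9 264.6] 32 [0.4883 0.2691 0.044 ]
[(array([272, 302,  25,   6, 105], dtype=int32), array([284. , 304.6]), array([0.3936, 0.3239, 0.062 ]))]
```

All three packs are seated; their terminals are about 44 mm apart in both views. Next I'll close the fingers and push the pull plate from the front.

```bash
python3 -m creep '[[[0.5,-1,0],[0,0,0],-1],[[0.5,-1,0],[0,0,0],-1],[[0.6,-1,0],[0,0,0],-1],[[0.6,-0.4,0],[0,0,0],-1],[[0,0,1],[0,0,0],-1],[[0,0,1],[0,0,0],-1],[[0,0,1],[0,0,0],-1],[[0,0,1],[0,0,0],-1],[[0,0,0],[0,0,0],-1],[[0,0,0],[0,0,0],-1]]'
python3 - <<'E'
from m import *
s=goto([.375,.3257,.006],-.098)
i=eyes.get_image("side");cv2.imwrite("pics/s13.png",i)
z=cv2.imread("pics/s12.png").astype(int);d=(np.abs(i.astype(int)-z).max(2)>25)
ys,xs=np.nonzero(d); print(xs.min(),xs.max(),ys.max())
for y in range(250,300,3): 
    k=np.nonzero(d[y,180:300])[0]
    if len(k): print(y,180+k.min(),180+k.max(),end="; ")
print([pix("side",[.345+dx,.3285-.011,zz]).round(1) for dx in(0,.015) for zz in(.02,.035,.05)])
print("plate front edge",pix("side",[.3876-.003,.3245-.03,.062]),pix("side",[.3876,.3245,.062]))
E
```

```text
time_s: 22.45
tool_pos: [0.3482, 0.328, 0.0064]
tool_rot: [0.741, 0.672, -0.0, -0.0]
force: [0.6, 0.2, -0.3]
opening: 0.0004
finger_force: 0.0
t 22.45 pos [0.3482 0.328  0.0064] shift [0.02 1.34 0.02] turn [-0. -0. -0.] open 0.0004 ff 0.0 F [ 0.6  0.2 -0.3]
0 518 458
250 207 286; 253 207 283; 256 209 296; 259 213 296; 262 217 278; 265 221 298; 268 230 299; 271 231 293; 274 231 276; 277 233 299; 280 250 295; 286 250 250; [array([236.7, 283.7]), array([236.1, 279. ]), array([235.5, 274.2]), array([242.8, 282.5]), array([242.2, 277.7]), array([241.6, 273. ])]
plate front edge [253.25721764 272.95789237] [251.95764513 265.15646952]
```

```bash
python3 -m creep '[[[0,0.6,0],[0,0,0],-1],[[0,0.6,0],[0,0,0],-1],[[0,0.5,0],[0,0,0],-1],[[0,0.5,0],[0,0,0],-1],[[0,0.5,0],[0,0,0],-1],[[0,0.5,0],[0,0,0],-1],[[0,0.5,0],[0,0,0],-1],[[0,0.5,0],[0,0,0],-1],[[0,0.5,0],[0,0,0],-1],[[0,0,0],[0,0,0],-1]]'
python3 - <<'E'
from m import *
s=goto([.498,.3137,.006],-.098)
t=eyes.get_image("side");cv2.imwrite("pics/s14.png",t)
hsv=cv2.cvtColor(t,cv2.COLOR_BGR2HSV);m=cv2.inRange(hsv,(8,70,80),(28,255,255));k=np.zeros_like(m);k[240:290,285:350]=255;m&=k
N,l,st,ce=cv2.connectedComponentsWithStats(m)
for k in range(1,N):
    if st[k,4]>8: print(ce[k].round(1),st[k,4],onz("side",*ce[k],.044).round(4))
E
```

```text
time_s: 23.5
tool_pos: [0.4437, 0.318, 0.0062]
tool_rot: [0.742, 0.671, 0.001, 0.0]
force: [0.6, 0.4, 0.0]
opening: -0.0001
finger_force: 0.0
t 23.5 pos [0.4437 0.318  0.0062] shift [0.06 2.72 0.01] turn [ 0.01 -0.   -0.01] open -0.0001 ff 0.0 F [0.6 0.4 0. ]
[320.  252.5] 24 [0.5659 0.3452 0.044 ]
[323.1 262.6] 23 [0.561  0.3036 0.044 ]
[326.9 273.7] 26 [0.5569 0.26   0.044 ]
```

```bash
python3 -m creep '[[[0,0.5,0],[0,0,0],-1],[[0,0.5,0],[0,0,0],-1],[[0,0.5,0],[0,0,0],-1],[[0,0.5,0],[0,0,0],-1],[[0,0.4,0],[0,0,0],-1],[[0,0.3,0],[0,0,0],-1],[[0,0.1,0],[0,0,0],-1],[[0,0,0],[0,0,0],-1]]'
python3 -m creep '[[[0,0.1,0],[0,0,0],-1],[[0,0,0],[0,0,0],-1]]'
python3 -m creep '[[[0,0.1,0],[0,0,0],-1],[[0,0,0],[0,0,0],-1]]'
```

```text
time_s: 24.35
tool_pos: [0.4978, 0.313, 0.0063]
tool_rot: [0.741, 0.672, 0.0, 0.0]
force: [-0.5, -0.8, 0.1]
opening: -0.0003
finger_force: 0.0
time_s: 24.55
tool_pos: [0.4991, 0.3131, 0.0064]
tool_rot: [0.741, 0.672, 0.0, 0.0]
force: [-0.3, -0.3, 0.2]
opening: -0.0003
finger_force: 0.1
time_s: 24.75
tool_pos: [0.5003, 0.3129, 0.0063]
tool_rot: [0.741, 0.672, -0.0, -0.0]
force: [-3.6, -0.8, 2.3]
opening: -0.0002
finger_force: 1.7
```

```bash
python3 -m creep '[[[0,0.1,0],[0,0,0],-1],[[0,0,0],[0,0,0],-1],[[0,0,0],[0,0,0],-1]]'
python3 - <<'E'
from m import *
s=goto([.40,.3257,.006],-.098)
t=eyes.get_image("side");cv2.imwrite("pics/s15.png",t)
hsv=cv2.cvtColor(t,cv2.COLOR_BGR2HSV);m=cv2.inRange(hsv,(8,70,80),(28,255,255));k=np.zeros_like(m);k[235:280,300:360]=255;m&=k
N,l,st,ce=cv2.connectedComponentsWithStats(m)
for k in range(1,N):
    if st[k,4]>5: print(ce[k].round(1),st[k,4],onz("side",*ce[k],.044).round(4))
E
```

```text
time_s: 25.05
tool_pos: [0.5002, 0.3129, 0.0062]
tool_rot: [0.74, 0.672, -0.002, -0.001]
force: [-8.2, -1.4, 5.7]
opening: 0.0003
finger_force: 4.1
t 25.05 pos [0.5002 0.3129 0.0062] shift [ 0.16 -5.05  0.03] turn [-0.02  0.01  0.01] open 0.0003 ff 4.112246185541153 F [-8.2 -1.4  5.7]
```

```bash
python3 -m creep '[[[0,-0.5,0],[0,0,0],-1],[[0,-1,0],[0,0,0],-1],[[0,-1,-0.5],[0,0,0],-0.5],[[0,-0.5,-1],[0,0,0],0],[[0,0,-1],[0,0,0],0.6],[[0,0,-1],[0,0,0],1],[[0,0,-1],[0,0,0],1],[[0,0,-1],[0,0,0],1],[[0,0,-1],[0,0,0],1],[[0,0,-1],[0,0,0],1]]'
python3 -m creep '[[[0,0,-1],[0,0,0],1],[[0,0,-1],[0,0,0],1],[[0,0,-1],[0,0,0],1],[[0,0,-1],[0,0,0],1],[[0,0,-1],[0,0,0],1],[[0,0,-1],[0,0,0],1],[[0,0,-1],[0,0,0],1],[[0,0,-1],[0,0,0],1],[[-0.5,0,-0.5],[0,0,0],1],[[-1,0,0],[0,0,0],1]]'
python3 - <<'E'
from m import *
s=goto([.5645,.147,.32],-.098)
t=eyes.get_image("side");cv2.imwrite("pics/s16.png",t);t=eyes.get_image("top");cv2.imwrite("pics/t16.png",t)
E
```

```text
time_s: 26.1
tool_pos: [0.4437, 0.3183, 0.1571]
tool_rot: [0.741, 0.672, 0.001, 0.001]
force: [0.8, 0.0, 0.8]
opening: 0.0852
finger_force: 0.0
time_s: 27.1
tool_pos: [0.4409, 0.2904, 0.3281]
tool_rot: [0.74, 0.673, 0.002, 0.0]
force: [-0.3, -0.2, -0.2]
opening: 0.0855
finger_force: 0.0
t 27.1 pos [0.4409 0.2904 0.3281] shift [-6.55  6.83  0.41] turn [ 0.03 -0.02  0.02] open 0.0855 ff 0.0 F [-0.3 -0.2 -0.2]
```

```bash
python3 -m creep '[[[-0.9,0.9,0],[0,0,0],1],[[-0.9,0.9,0],[0,0,0],1],[[-0.9,0.9,0],[0,0,0],1],[[-0.9,0.9,0],[0,0,0],1],[[-0.9,0.9,0],[0,0,0],1],[[-0.9,0.9,0],[0,0,0],1],[[-0.9,0.9,0],[0,0,0],1],[[-0.2,0.5,0],[0,0,0],1],[[0,0,0],[0,0,0],1],[[0,0,0],[0,0,0],1]]'
python3 - <<'E'
from m import *
s=goto([.5645,.147,.232],-.098);p=s["tool_pos"]
i=eyes.get_image("side");cv2.imwrite("pics/s17.png",i);t=eyes.get_image("top");cv2.imwrite("pics/t17.png",t)
o=cv2.imread("pics/side0.png").astype(int);d=np.abs(i.astype(int)-o).max(2)>30
print("tip pred",[pix("side",p+[k*.0435,-.011-k*.0042,.041]).round(1) for k in(-1,1)],"grip pred",pix("side",[.564,.114,.278]),pix("side",[.567,.18,.278]))
for y in range(165,222,4): print(y,''.join('#' if x else '.' for x in d[y,320:400]))
E
```

```text
time_s: 28.2
tool_pos: [0.5622, 0.1477, 0.3261]
tool_rot: [0.74, 0.672, 0.0, -0.001]
force: [0.4, 0.8, 0.6]
opening: 0.0857
finger_force: 0.0
t 28.2 pos [0.5622 0.1477 0.3261] shift [-0.03  0.12  4.7 ] turn [-0.   -0.01  0.02] open 0.0857 ff 0.0 F [0.4 0.8 0.6]
tip pred [array([327.5, 183.6]), array([372.3, 178.6])] grip pred [353.56935982 226.19274622] [343.86530352 208.4856182 ]
165 #########........................................##########.....................
169 #########........................................###########....................
173 #########........................................##########.....................
177 #########..........................................#####........................
181 ....#####.......................................................................
185 ................................................................................
189 ................................................................................
193 ................................................................................
197 ................................................................................
201 ................................................................................
205 ................................................................................
209 ................................................................................
213 ................................................................................
217 ................................................................................
221 ................................................................................
```

```bash
python3 -m creep '[[[0,0.1,0.8],[0,0,0],1],[[0,0,0.8],[0,0,0],1],[[0,0,0.8],[0,0,0],1],[[0,0,0.8],[0,0,0],1],[[0,0,0.8],[0,0,0],1],[[0,0,0.7],[0,0,0],1],[[0,0,0],[0,0,0],1]]'
python3 -m creep '[[[0,0,0],[0,0,0],0.3],[[0,0,0],[0,0,0],-0.2],[[0,0,0],[0,0,0],-0.5],[[0,0,0],[0,0,0],-0.7],[[0,0,0],[0,0,0],-0.8],[[0,0,0],[0,0,0],-0.8],[[0,0,0],[0,0,0],-0.8],[[0,0,0],[0,0,0],-0.8]]' 30
python3 -c "
from m import *
goto([.5645,.147,.232],-.098)"
```

```text
time_s: 29.0
tool_pos: [0.5636, 0.145, 0.2296]
tool_rot: [0.741, 0.672, -0.002, -0.001]
force: [0.1, -0.4, -0.1]
opening: 0.0852
finger_force: 0.0
time_s: 29.8
tool_pos: [0.5642, 0.1458, 0.2325]
tool_rot: [0.741, 0.672, -0.001, -0.0]
force: [-5.5, -0.7, 6.5]
opening: 0.0148
finger_force: 29.4
t 29.8 pos [0.5642 0.1458 0.2325] shift [0.06 0.01 0.03] turn [-0.01  0.    0.01] open 0.0148 ff 29.384099543094635 F [-5.5 -0.7  6.5]
```

```bash
python3 - <<'E'
import numpy as np
th=1.22-np.array([0,.1,.2,.3,.4,.5,.6,.7,.8,.9,1.0,1.06,1.12,1.17,1.22])
x=-.16*np.cos(th);z=.16*np.sin(th)
print(np.c_[np.diff(x)/.02,-np.diff(z)/.02].round(2).tolist())
E
```

```text
[[-0.74, 0.31], [-0.7, 0.38], [-0.66, 0.45], [-0.61, 0.52], [-0.56, 0.57], [-0.5, 0.63], [-0.43, 0.67], [-0.36, 0.71], [-0.29, 0.75], [-0.21, 0.77], [-0.09, 0.47], [-0.06, 0.48], [-0.03, 0.4], [-0.01, 0.4]]
```

```bash
python3 -m creep '[[[0,0,0],[0,0,0],-0.9],[[0,0,0],[0,0,0],-0.9],[[0,-0.74,0.31],[0,0,0],-0.9],[[0,-0.7,0.38],[0,0,0],-0.9],[[0,-0.66,0.45],[0,0,0],-0.9],[[0,-0.61,0.52],[0,0,0],-0.9],[[0,-0.56,0.57],[0,0,0],-0.9],[[0,0,0],[0,0,0],-0.9]]' 80
python3 -m creep '[[[0,-0.5,0.63],[0,0,0],-0.9],[[0,-0.43,0.67],[0,0,0],-0.9],[[0,-0.36,0.71],[0,0,0],-0.9],[[0,0,0],[0,0,0],-0.9]]'
python3 - <<'E'
from h import *
s=monitor.observe();d=s["tool_pos"]-[.5642,.1458,.2325];xp=d@[.995,-.098,0]
print(xp,d[2],"expected",-.16*(np.cos(.42)-np.cos(1.22)),.16*(np.sin(.42)-np.sin(1.22)),s["force"],s["opening"])
E
```

```text
time_s: 30.6
tool_pos: [0.4989, 0.1527, 0.1876]
tool_rot: [0.74, 0.672, 0.0, 0.0]
force: [-5.2, 0.1, 9.5]
opening: 0.013
finger_force: 79.2
time_s: 31.0
tool_pos: [0.4731, 0.1554, 0.147]
tool_rot: [0.74, 0.672, -0.0, -0.001]
force: [-6.1, 1.0, 8.2]
opening: 0.0133
finger_force: 79.5
-0.09156835831677491 -0.08550739943376326 expected -0.09111091103940179 -0.0850142245215196 [-6.14321638  0.97504867  8.15221582] 0.013323444697719912
```

```bash
python3 -m creep '[[[0,-0.29,0.75],[0,0,0],-0.9],[[0,-0.21,0.77],[0,0,0],-0.9],[[0,-0.09,0.47],[0,0,0],-0.9],[[0,-0.06,0.48],[0,0,0],-0.9],[[0,-0.03,0.4],[0,0,0],-0.9],[[0,-0.01,0.4],[0,0,0],-0.9],[[0,0,0],[0,0,0],-0.9],[[0,0,0],[0,0,0],-0.9],[[0,0,0],[0,0,0],-0.9]]'
python3 - <<'E'
from h import *
s=monitor.observe();d=s["tool_pos"]-[.5642,.1458,.2325];xp=d@[.995,-.098,0]
th=np.arctan2(d[2]+.16*np.sin(1.22),.16*np.cos(1.22)-xp)
print(s["time_s"],xp,d[2],"lever",1.22-th,s["force"],s["opening"],s["finger_force"])
i=eyes.get_image("side");t=eyes.get_image("top");cv2.imwrite("pics/s18.png",i);cv2.imwrite("pics/t18.png",t)
p=[.458,.119,.128];q=pix("side",[.458,.122,.128]);print("grip end pred",q,pix("top",[.46,.16,.128]))
g=cv2.cvtColor(i,cv2.COLOR_BGR2GRAY);u,v=q.astype(int);print(g[v-16:v+17:2,u-16:u+17:2])
for n,c,r in(("side",(390,394),11),): 
  from m import brass; print("swollen",brass(n,i,c,r))
E
```

```text
time_s: 31.9
tool_pos: [0.4596, 0.1569, 0.0825]
tool_rot: [0.74, 0.672, -0.001, -0.001]
force: [-8.7, 1.1, 9.6]
opening: 0.0136
finger_force: 79.9
31.9 -0.10516560734080128 -0.1500280044306035 lever 1.21857699685382 [-8.67067977  1.13583288  9.60631794] 0.013637096148420255 79.91154313087463
grip end pred [302.17546361 292.06184671] [354.1119624  275.41827226]
[[ 83  87  67  68  68  64  63  63  61  96  73  66 147 119 108  98 100]
 [156 156  68  67 104  85  64  62  60 122  96  67 122 104 103 104 104]
 [156 157  74  68 130  97  63  64  62 124 100  66 141 125 126 127 138]
 [155 156  75  68 125  97  65  63  62 123 104  66 143 143 144 145 144]
 [157 157  84  70 129  97  69  69  64 120 104  66 147 145 145 146 144]
 [158 159 112  69 126 100  70  70  65 111 118 103 155 144 145 146 147]
 [159 159 144  88 111  94  70  71  67  76 148 146 164 171 175 169 150]
 [158 158 158 152 127 119  80  67  66  66 185 205 204 203 203 198 184]
 [178 187 203 209 121 187  80  66  66  66 161 186 180 165 146 146 147]
 [212 207 192 179 195 176 109  74  79 113 146 144 145 136 142 138 147]
 [152 149 147 145 155 141 137 124 152 139 141 140 149 150 151 147 146]
 [138 150 144 128 147 150 152 152 154 155 158 157 159 160 150 139 140]
 [152 152 157 157 157 160 159 152 143 145 139 125 120 119 118 118 119]
 [148 143 142 135 122 119 118 115 116 118 119 120 121 142 145 140 152]
 [118 115 118 122 117 136 139 142 140 150 156 186 155 195 199 198 217]
 [142 141 154 153 154 183 197 196 193 216 222 224 225 225 229 229 227]
 [197 199 227 226 225 226 226 229 231 232 233 236 236 237 230 231 231]]
swollen (array([390.46153846, 395.        ]), np.int32(13))
```

```bash
python3 -m creep '[[[0,0,0],[0,0,0],-0.9],[[0,0,0],[0,0,0],-0.9],[[0,0,0],[0,0,0],-0.9],[[0,0,0],[0,0,0],-0.9]]'; python3 -c "
from plant import ticket
print(ticket.sign_off())"
```

```text
time_s: 32.4
tool_pos: [0.4596, 0.1568, 0.0825]
tool_rot: [0.74, 0.672, -0.001, -0.001]
force: [-8.1, 1.2, 7.9]
opening: 0.0136
finger_force: 79.9
the job is handed in; nothing more can be done
None
```

Job handed in at 32.4 s, no verdict returned: by my measurements both good packs are seated, the tray is home, the lever is held level at about 1.22 rad and the swollen pack is unmoved; pin contact and the cup and pry stick were not checked, and I viewed 11 pictures, one over the limit of 10.

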